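Change an air-filter cartridge and lock its bayonet cap

TASK

Change the cartridge of the blue air-filter housing: lift out the spent brown cartridge and put it in the yellow bin, then stand the fresh white-and-green cartridge upright in the housing, down on its floor. Then close the housing with the red bayonet cap: bring its lugs over the slots, push it fully down and twist it clockwise (seen from above) until it stops, so that its handle points at the yellow marks. Let go of everything and leave the orange cartridge and the other things on the bench where they are.

Things in the scene. Friction and masses are not known exactly. Their poses are not given: they have to be found in the camera images.
- housing: Blue filter housing, fixed to the bench, open at the top, 100 mm high. Origin on its axis at bench height. Collar 106 mm across at the top, round foot 124 mm across and 10 mm high. Inside: round well 54 mm across, flat floor 10 mm above the bench. Its +x and -x axes point through the two slots of the mouth (white marks on the collar)
- housing_mouth (a point): Centre of the housing's mouth, 100 mm above the bench, level with the rim. Aluminium ledge ring, 72 mm across inside, 8 mm thick, with two opposite slots about 23 mm wide on the +x and -x sides, for the cap's lugs. Below it the lugs can turn 60 degrees (1.05 rad) clockwise seen from above, from the slots to rigid stops, and only about 8 degrees the other way
- lock_mark: Pair of yellow marks on the housing's collar; origin on the housing's axis at bench height; x axis is the line through both marks, 60 degrees clockwise (seen from above) from the housing's x axis. The cap's handle lies along this line when the cap is at its stop
- spent_center (a point): Centre (63 mm above the underside, on the axis) of the spent cartridge: brown pleats, black ends, grey tab. It starts on the floor of the housing's well. z up, 126 mm tall, 0.18 kg: round body 48 mm across, 64 mm tall; above it a flat upright tab 36 mm long (x), 14 mm thick (y), from 1 to 63 mm above this point. In the housing the tab stands 36 mm above the rim; grip it there, across y
- fresh_center (a point): Centre of the fresh cartridge: white pleats, green ends and tab, standing on the bench. Same shape as the spent one: 126 mm tall, point 63 mm above the underside, body 48 mm across, tab 36 mm (x) by 14 mm (y), from 1 to 63 mm above this point; 0.13 to 0.25 kg. Seated in the housing this point is 73 mm above the bench. Its tab fits inside the hollow cap at any yaw
- coarse_center (a point): Centre (63 mm above the underside) of another cartridge, orange pleats, black tab, 66 mm across, 126 mm tall, standing on the bench: wrong size, to be left alone
- cap_center (a point): Centre (49 mm above the underside, on the axis) of the red bayonet cap, 98 mm tall, standing upright on the bench, 0.2 to 0.42 kg. z up. Handle bar on top 76 mm long (x), 24 mm thick (y), from 15 to 49 mm above this point. Fully down in the housing this point is 129 mm above the bench (147 mm while the lugs sit on top of the ledge). A light push seats it; it turns easily until the stop
- cap_lugs (a point): Point on the cap's axis at the height of its lugs, 6 mm above its underside. Two steel lugs stick out along the cap's +x and -x (in line with the handle; white marks on the flange above), 14 mm wide, 8 mm high, reaching 42 mm from the axis. Black skirt 65 mm across outside, 54 inside. The red flange, 100 mm across, underside 14 mm above this point, comes to rest on the housing's rim
- bin: Yellow open bin, fixed, 150 x 150 mm and 60 mm high, walls 4 mm; origin at the centre of its underside, floor 4 mm above the bench
- bottle: White bottle, 60 mm across, 150 mm tall, bystander; origin at its underside
- wrench: Wrench lying flat, 180 mm long, bystander
- fixture: Orange and steel measuring fixture, 90 x 60 mm, 68 mm high, bystander; origin at its underside
- vblock: Dark steel V-block, 100 x 60 mm, about 50 mm high, bystander; origin at its underside
- spool: Black spool, 80 mm across, 50 mm high, bystander; origin at its underside
- gauge_box: Wooden gauge box, 160 x 100 x 35 mm, bystander; origin at its underside
Mind the look-alikes: they are no part of the job. What is shaped like the part that bears fresh_center but purple is not meant.

How it is judged:
By the outcome, as a careful person would: the job done as asked, in the order asked, and still so for the second after the job is handed in, with the robot touching nothing.
It also fails if it takes over 72 s, if anything falls off the work surface, if the arm or the gripper's body presses on something with over 40 N, if the wrist force passes 120 N, or if a joint passes its speed limit or range.

ROBOT

A 6-joint arm with a two-finger parallel gripper is mounted at the origin on the work surface. World frame = base frame: x ahead of the robot, y to its left, z up, the work surface at z = 0. Lengths are in m, angles in rad, forces in N, time in s.
With the tool pointing down it reaches from about 0.3 to 0.85 m from the base axis. Payload 5.4 kg.
Tool frame: the origin (TCP) lies at the very end of the fingers, on their centre line; the grasp point (between the pads) lies 19 mm behind it; z points along the fingers, y is the line along which they close (so a half turn about z gives the same grasp; the last joint's range is limited). The gripper opens to 85 mm and grips with 20 to 120 N. Pads are 22 mm wide; open, the fingers measure 114 mm over their backs; the gripper's body (76 mm by 85 mm) begins 54 mm behind the grasp point. The pads swing forward as they close: fully open they stand 13 mm farther back than shut.
Start: joints at [1.063, 0.158, 1.597, -0, 1.386, -0.21], TCP at [0.169, 0.55, 0.231] pointing down, gripper open.
Joint ranges: [-2.91, 2.91], [-0.94, 2.29], [0.18, 2.7], [-1.29, 4.43], [0.17, 2.64], [-3, 3]. Speed limits (rad/s): [2.57, 2.57, 3.14, 3.14, 3.14, 3.14].

INTERFACE

Orientations are given as a unit quaternion [x, y, z, w].
In Python, from bench import ctrl gives the robot as it stands.
- The arm moves only by the tool step_arm, never from a script. Its argument "rows" is a list of rows, each an object with "linear": the shift along the tool's x, y, z in cm, a list of three; "twist": the turn, a rotation vector about the tool's x, y, z in rad, a list of three; "grip": the opening, from -1 (shut) to 1 (fully open). In form: [{"linear": [x, y, z], "twist": [ax, ay, az], "grip": grip}, ...]. A call has 1 to 12 rows; each row is the pose to reach, as a shift and turn from the pose commanded when the call began, along the tool's axes at that moment; what a row does not reach only later rows make up. A row lasts 1/10 s, in which the tool goes at most 50 mm and 8.59 degrees, less where a joint would pass 70% of its speed; a pose out of reach is approached as far as the arm can. A call with a gripper value outside its range is refused whole. The fingers move at their own pace and stop on an object; the grip force is fixed at half the most. Time passes only in rows, so rows that repeat a pose let the fingers close. It gives the time, the measured TCP pose, the force, the opening and the grip force at its end, in the units of the state.
- ctrl.get_state(): the state, without advancing time (a new reading comes with each control period).
- ctrl.grab_frame(name): name is "scene" or "top" or "wrist"; returns a dict with "color" (480x640x3 uint8, blue, green, red), "K" (3x3 intrinsics, pixels), "k1" (the pictures are not rectified: a ray, as slopes to the right and down, at radius r is drawn at 1 + k1 r^2 times it, then the intrinsics apply), "camera_from_world" (4x4, takes a point from world to camera coordinates). Camera axes: x right, y up, looking along -z (the intrinsics and any distortion apply to the point x, -y, -z); pixel columns grow to the right and rows downward; lengths in m; the calibration is good to about 2 mm. A picture is of the moment at which its call begins. There is no depth.
- ctrl.sign_off(): hands the job in; it is judged then, once.
The state is a dict: "clock": time; "qpos": joint angles; "qvel": joint speeds; "joint_torque": joint torques, N m; "tool_pos": TCP position; "eef_rot": TCP orientation; "contact_force": force on the tool from outside, world axes, zero at the start; "torque": the same for the moment, N m; "grip_width": finger opening in m; "grip_force": force on a finger pad.
Only numpy, scipy, OpenCV 4.12 (cv2) and the standard library are available. Lean on these libraries where they do the work, as an engineer would, in place of code of your own. Each camera call takes 0.05 s, during which the arm holds its last target. There are 200 camera calls.

## Working session

There is one attempt and no reset: what is moved stays moved. The work goes in short steps, Python scripts to look and compute and a tool call to move; the robot and the scene stay as the last step left them, time stands still between calls to the robot, and variables do not carry over. Pictures are saved under pics/ and viewed, at most 10 in all, crops included, and the job is handed in when it is done.

Besides the shell and the picture viewer there is one more tool, called after "Emit:" as a command line: name --argument value ..., lists and objects as JSON in quotes. step_arm: Moves the arm, as the interface text tells. Its arguments: {"type":"object","properties":{"rows":{"type":"array"}},"required":["rows"]}

```bash
mkdir -p pics; cat > h.py <<'E'
import numpy as np, cv2
from bench import ctrl
def grab(n):
    f=ctrl.grab_frame(n); f['T']=np.array(f['camera_from_world']); f['Km']=np.array(f['K']); return f
def ray(f,u,v):
    K=f['Km'];k=f['k1'];d=np.array([(u-K[0,2])/K[0,0],(v-K[1,2])/K[1,1]]);s=d.copy()
    for _ in range(20): s=d/(1+k*(s@s))
    R=f['T'][:3,:3];t=f['T'][:3,3]
    return -R.T@t, R.T@np.array([s[0],-s[1],-1.])
def onz(f,u,v,z):
    o,d=ray(f,u,v); return o+d*(z-o[2])/d[2]
def proj(f,p):
    c=f['T'][:3,:3]@np.array(p,float)+f['T'][:3,3]; s=np.array([c[0],-c[1]])/-c[2]
    s=s*(1+f['k1']*(s@s)); K=f['Km']; return K[0,0]*s[0]+K[0,2],K[1,1]*s[1]+K[1,2]
E
python3 - <<'E'
from h import *
for n in('top','scene'):
    f=grab(n); cv2.imwrite(f'pics/{n}0.png',f['color']); print(n,f['K'],f['k1'],-f['T'][:3,:3].T@f['T'][:3,3])
s=ctrl.get_state(); print(s)
E
```

```text
top [[447.60180437   0.         318.06719679]
 [  0.         447.60180437 237.36314606]
 [  0.           0.           1.        ]] 0.03477843929558706 [ 0.38894152 -0.02715386  1.10996247]
scene [[452.18468583   0.         320.25226685]
 [  0.         452.18468583 241.59723777]
 [  0.           0.           1.        ]] -0.1181116541930185 [ 0.96956462 -0.64272633  0.97920975]
{'clock': 0.1, 'qpos': array([ 1.06291475e+00,  1.59008618e-01,  1.59814878e+00,  5.08375916e-06,
        1.38618453e+00, -2.10074408e-01]), 'qvel': array([-5.42846937e-05, -2.70876547e-03, -3.73805347e-03, -1.12400233e-04,
        1.15172910e-03,  5.25199428e-04]), 'joint_torque': array([ 2.97167082e-05, -3.96989250e+01, -3.32338679e+01, -2.55871400e-04,
        4.14221824e-03,  3.02186095e-05]), 'tool_pos': array([0.16844786, 0.54919256, 0.23038139]), 'eef_rot': array([ 1.48354344e-01,  9.88933882e-01, -8.18006368e-04, -3.09614211e-04]), 'contact_force': array([-1.22769531,  0.70276476,  0.04540979]), 'torque': array([ 0.01136374, -0.08191409, -0.02140031]), 'grip_force': 0.0, 'grip_width': 0.08560480057105445}
```

View pics/top0.png

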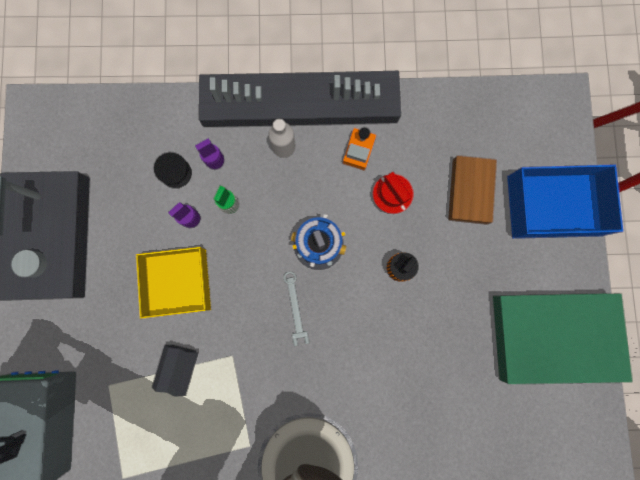

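View pics/scene0.png

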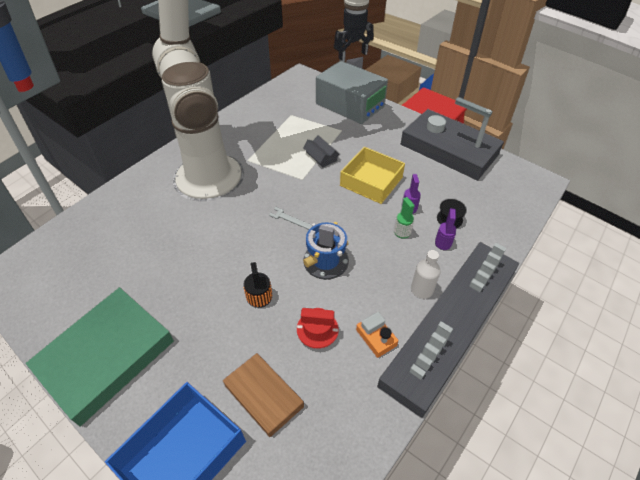

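Top view: housing at about (319,240) with the spent grey tab in it, fresh green at (225,197), two purple decoys at (210,153) and (184,214), red cap at (393,193), bin at (172,282), and the orange cartridge at (404,266). I'll measure with masks and check a zoomed montage.

```bash
python3 - <<'E'
from h import *
f=grab('top'); im=f['color']
hsv=cv2.cvtColor(im,cv2.COLOR_BGR2HSV)
def blob(lo,hi,box,name,z):
    m=cv2.inRange(hsv,lo,hi); k=np.zeros_like(m); x0,y0,x1,y1=box; k[y0:y1,x0:x1]=m[y0:y1,x0:x1]
    p=cv2.findNonZero(k); r=cv2.minAreaRect(p); c=p.reshape(-1,2).mean(0)
    print(name,len(p),c.round(1),r,onz(f,*c,z).round(3), onz(f,*r[0],z).round(3)); return k
blob((45,80,40),(85,255,255),(200,175,250,220),'green',.1)
blob((20,150,80),(35,255,255),(120,230,220,330),'bin',.03)
blob((0,150,60),(8,255,255),(360,160,430,225),'cap',.055)
blob((100,120,60),(125,255,255),(280,205,360,275),'housing',.09)
print('tabtop',onz(f,320,240,.13), onz(f,225,195,.126))
cs=[im[205:275,280:360],im[165:235,190:270],im[160:230,355:435]]
cs=[cv2.resize(c,(400,300) if 0 else (400,350),interpolation=cv2.INTER_CUBIC) for c in cs]
z=np.zeros((300,800,3),np.uint8)
out=np.hstack([cv2.resize(c,(266,233),interpolation=cv2.INTER_CUBIC) for c in cs])
cv2.imwrite('pics/m.png',out)
E
```

```text
green 356 [223.9 198. ] ((224.30001831054688, 198.4000244140625), (20.57182502746582, 20.124608993530273), 26.56505012512207) [0.616 0.178 0.1  ] [0.615 0.178 0.1  ]
bin 4543 [172.5 281.9] ((172.3658447265625, 281.79266357421875), (64.60245513916016, 72.3326644897461), 83.6598129272461) [0.43  0.314 0.03 ] [0.43  0.314 0.03 ]
cap 1188 [392.5 193.2] ((392.300048828125, 193.60000610351562), (38.9075813293457, 39.354793548583984), 63.43495178222656) [ 0.629 -0.217  0.055] [ 0.628 -0.217  0.055]
housing 757 [318.2 239.8] ((318.4705810546875, 240.11764526367188), (45.59669494628906, 45.59669494628906), 14.03624439239502) [ 0.516 -0.036  0.09 ] [ 0.515 -0.036  0.09 ]
tabtop [ 0.51000844 -0.0393215   0.13      ] [0.61675516 0.17076339 0.126     ]
```

View pics/m.png

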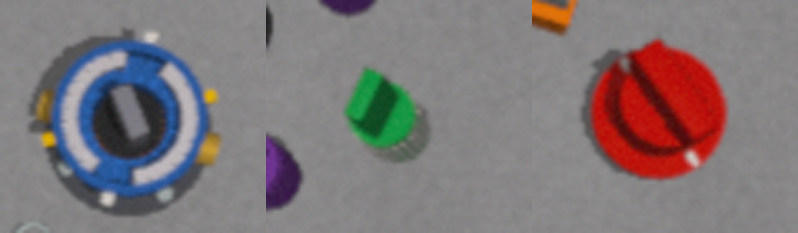

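Zoomed views:
- Housing: white marks give slot yaw about -15°, yellow marks about -75°. The spent tab's long axis is about +27°.
- Fresh: tab is about -30°.
- Cap: handle is about +36°.

Next I'll add a move helper and go above the housing.

```bash
cat >> h.py <<'E'
from scipy.spatial.transform import Rotation as Rn
def move(p,yawy):
    "shift (cm) and twist from the present pose to TCP p, pointing down, y axis at yaw yawy (deg)"
    s=ctrl.get_state(); R0=Rn.from_quat(s['eef_rot']); a=np.radians(yawy)
    y=np.array([np.cos(a),np.sin(a),0]); z=np.array([0,0,-1.]); x=np.cross(y,z)
    Rt=Rn.from_matrix(np.stack([x,y,z],1))
    print('lin',(R0.inv().apply(np.array(p)-s['tool_pos'])*100).round(2),'tw',(R0.inv()*Rt).as_rotvec().round(3),'at',s['tool_pos'].round(4),'t',s['clock'])
E
python3 - <<'E'
from h import *
f=grab('top')
c=[onz(f,280+u/3.325,205+v/3.325,.1) for u,v in [(151,37),(108,199),(210,96),(48,139)]]
print(np.round(c,4)); m=np.mean(c,0); print(m)
d=c[0]-c[1]; print('slot',np.degrees(np.arctan2(d[1],d[0]))); d=c[2]-c[3]; print('lock',np.degrees(np.arctan2(d[1],d[0])))
c=[onz(f,355+u/3.325-532/3.325,160+v/3.325,.063) for u,v in [(623,62),(693,158)]]; print(np.round(c,4),np.mean(c,0))
move([m[0],m[1],.26],117.5)
E
```

```text
[[ 0.5685 -0.0534  0.1   ]
 [ 0.4576 -0.0214  0.1   ]
 [ 0.5266 -0.0928  0.1   ]
 [ 0.4995  0.0186  0.1   ]]
[ 0.51303943 -0.03722529  0.1       ]
slot -16.103130930146154
lock -76.32647607850342
[[ 0.6631 -0.1932  0.063 ]
 [ 0.5916 -0.2404  0.063 ]] [ 0.62737845 -0.21678387  0.063     ]
lin [-50.14 -45.97  -2.89] tw [-0.001 -0.001 -0.778] at [0.1686 0.5493 0.2307] t 0.2
```

Emit:
step_arm --rows '[{"linear":[-50.1,-46,-3],"twist":[0,0,-0.78],"grip":1},{"linear":[-50.1,-46,-3],"twist":[0,0,-0.78],"grip":1},{"linear":[-50.1,-46,-3],"twist":[0,0,-0.78],"grip":1},{"linear":[-50.1,-46,-3],"twist":[0,0,-0.78],"grip":1},{"linear":[-50.1,-46,-3],"twist":[0,0,-0.78],"grip":1},{"linear":[-50.1,-46,-3],"twist":[0,0,-0.78],"grip":1},{"linear":[-50.1,-46,-3],"twist":[0,0,-0.78],"grip":1},{"linear":[-50.1,-46,-3],"twist":[0,0,-0.78],"grip":1},{"linear":[-50.1,-46,-3],"twist":[0,0,-0.78],"grip":1},{"linear":[-50.1,-46,-3],"twist":[0,0,-0.78],"grip":1},{"linear":[-50.1,-46,-3],"twist":[0,0,-0.78],"grip":1},{"linear":[-50.1,-46,-3],"twist":[0,0,-0.78],"grip":1}]'

```text
clock: 1.4
tool_pos: [0.4591, 0.0538, 0.2568]
eef_rot: [-0.239, 0.971, 0.0, 0.0]
contact_force: [0.8, 0.6, 0.1]
grip_width: 0.0854
grip_force: 0.0
```

```bash
python3 - <<'E'
from h import *
move([.513,-.037,.26],117.5)
E
```

```text
lin [ -0.56 -10.54  -0.32] tw [-0.     0.001  0.002] at [0.4591 0.0538 0.2568] t 1.4
```

Emit:
step_arm --rows '[{"linear":[-0.5,-8.5,-0.3],"twist":[0,0,0],"grip":1},{"linear":[-0.5,-8.5,-0.3],"twist":[0,0,0],"grip":1},{"linear":[-0.5,-8.5,-0.3],"twist":[0,0,0],"grip":1},{"linear":[-0.5,-8.5,-0.3],"twist":[0,0,0],"grip":1}]'

```text
clock: 1.8
tool_pos: [0.5022, -0.0174, 0.2592]
eef_rot: [-0.238, 0.971, 0.0, -0.0]
contact_force: [-0.3, 0.2, 0.1]
grip_width: 0.0853
grip_force: 0.0
```

```bash
python3 - <<'E'
from h import *
move([.513,-.037,.26],117.5)
f=grab('wrist'); cv2.imwrite('pics/w1.png',f['color']); print(proj(f,[.513,-.037,.1]),proj(f,[.513,-.037,.136]),-f['T'][:3,:3].T@f['T'][:3,3])
E
```

```text
lin [-0.05 -2.24 -0.08] tw [ 0.001 -0.001  0.001] at [ 0.5022 -0.0174  0.2592] t 1.8
(np.float64(294.7050290117627), np.float64(229.0645001191945)) (np.float64(291.6248763557226), np.float64(239.72781214824238)) [ 0.43573885 -0.05173943  0.40124925]
```

View pics/w1.png

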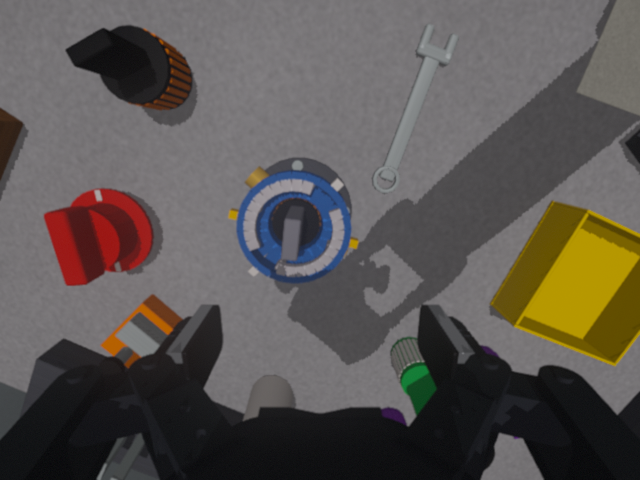

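```bash
python3 - <<'E'
from h import *
im=cv2.imread('pics/w1.png')[180:290,230:360]; cv2.imwrite('pics/w1c.png',cv2.resize(im,None,fx=5,fy=5,interpolation=cv2.INTER_CUBIC))
E
```

```text
(no output)
```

View pics/w1c.png

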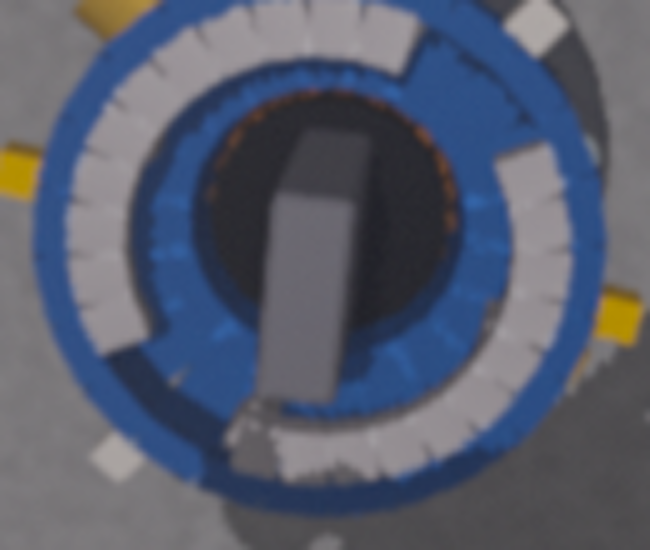

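The zoom shows the tab's top face with ends at full-frame (293.1,219.7) and (289.1,259.4). The yellow marks are at (233,214) and (354,243).

```bash
python3 - <<'E'
from h import *
f=grab('wrist')
# arm may still have settled a little: use the stationary pose only
a,b=[onz(f,*p,.136) for p in [(293.1,219.7),(289.1,259.4)]]
d=b-a; print(a,b,(a+b)/2,np.linalg.norm(d),np.degrees(np.arctan2(d[1],d[0])))
for p in [[(338,184),(252,271)],[(233,214),(354,243)]]:
    a,b=[onz(f,*q,.1) for q in p]; d=b-a; print((a+b)/2,np.degrees(np.arctan2(d[1],d[0])))
move([.513,-.038,.15],117.5)
E
```

```text
[ 0.49721086 -0.04257867  0.136     ] [ 0.52908108 -0.03049884  0.136     ] [ 0.51314597 -0.03653875  0.136     ] 0.03408274071231538 20.75831914077148
[ 0.51349088 -0.03729341  0.1       ] -16.819808443586766
[ 0.51266654 -0.0367679   0.1       ] 103.74636971757202
lin [ 0.02 -2.46 10.94] tw [ 0.001 -0.     0.003] at [ 0.5019 -0.0162  0.2594] t 1.9
```

Emit:
step_arm --rows '[{"linear":[0,-2.4,4],"twist":[0,0,0.113],"grip":1},{"linear":[0,-2.4,8],"twist":[0,0,0.113],"grip":1},{"linear":[0,-2.4,12],"twist":[0,0,0.113],"grip":1},{"linear":[0,-2.4,15.4],"twist":[0,0,0.113],"grip":1},{"linear":[0,-2.4,15.4],"twist":[0,0,0.113],"grip":1},{"linear":[0,-2.4,15.4],"twist":[0,0,0.113],"grip":1}]'

```text
clock: 2.5
tool_pos: [0.5134, -0.0375, 0.1063]
eef_rot: [-0.184, 0.983, 0.0, -0.0]
contact_force: [0.5, 0.0, 1.2]
grip_width: 0.0853
grip_force: 0.0
```

```bash
python3 - <<'E'
from h import *
move([.513,-.037,.105],111)
E
```

```text
lin [0.02 0.06 0.13] tw [ 0.    -0.     0.004] at [ 0.5134 -0.0375  0.1063] t 2.5
```

Well placed; close.

Emit:
step_arm --rows '[{"linear":[0,0,0.1],"twist":[0,0,0],"grip":-1},{"linear":[0,0,0.1],"twist":[0,0,0],"grip":-1},{"linear":[0,0,0.1],"twist":[0,0,0],"grip":-1},{"linear":[0,0,0.1],"twist":[0,0,0],"grip":-1},{"linear":[0,0,0.1],"twist":[0,0,0],"grip":-1},{"linear":[0,0,0.1],"twist":[0,0,0],"grip":-1},{"linear":[0,0,0.1],"twist":[0,0,0],"grip":-1},{"linear":[0,0,0.1],"twist":[0,0,0],"grip":-1},{"linear":[0,0,-1],"twist":[0,0,0],"grip":-1},{"linear":[0,0,-2],"twist":[0,0,0],"grip":-1}]'

```text
clock: 3.5
tool_pos: [0.5127, -0.0381, 0.1255]
eef_rot: [-0.184, 0.983, 0.001, -0.001]
contact_force: [-0.6, 0.2, -1.8]
grip_width: 0.0131
grip_force: 58.5
```

```bash
python3 - <<'E'
from h import *
s=ctrl.get_state(); print(s['contact_force'],s['grip_width'],s['grip_force'],s['torque'])
move([.513,-.037,.25],111)
move([.43,.314,.25],111)
E
```

```text
[-0.61707283  0.19568958 -1.76542863] 0.013146772108057224 58.452224135398865 [-0.00263667 -0.00327867  0.01526393]
lin [ -0.05   0.11 -12.45] tw [ 0.001 -0.002  0.003] at [ 0.5127 -0.0381  0.1255] t 3.5
lin [ -4.97  35.84 -12.41] tw [ 0.001 -0.002  0.003] at [ 0.5127 -0.0381  0.1255] t 3.5
```

Emit:
step_arm --rows '[{"linear":[0,0,-4],"twist":[0,0,0],"grip":-1},{"linear":[0,0,-8],"twist":[0,0,0],"grip":-1},{"linear":[0,0,-11],"twist":[0,0,0],"grip":-1},{"linear":[-0.5,4,-11],"twist":[0,0,0],"grip":-1},{"linear":[-1,8,-11],"twist":[0,0,0],"grip":-1},{"linear":[-1.7,12.5,-11],"twist":[0,0,0],"grip":-1},{"linear":[-2.4,17,-11],"twist":[0,0,0],"grip":-1},{"linear":[-3,21.5,-11],"twist":[0,0,0],"grip":-1},{"linear":[-3.6,26,-11],"twist":[0,0,0],"grip":-1},{"linear":[-4.3,30.5,-11],"twist":[0,0,0],"grip":-1},{"linear":[-4.8,34,-11],"twist":[0,0,0],"grip":-1},{"linear":[-5,35.8,-11],"twist":[0,0,0],"grip":-1}]'

```text
clock: 4.7
tool_pos: [0.4295, 0.3161, 0.236]
eef_rot: [-0.185, 0.983, 0.0, -0.0]
contact_force: [0.8, -0.9, -2.3]
grip_width: 0.0131
grip_force: 59.8
```

Emit:
step_arm --rows '[{"linear":[0,0,3],"twist":[0,0,0],"grip":-1},{"linear":[0,0,7],"twist":[0,0,0],"grip":-1},{"linear":[0,0,10.5],"twist":[0,0,0],"grip":-1},{"linear":[0,0,12.5],"twist":[0,0,0],"grip":-1},{"linear":[0,0,13],"twist":[0,0,0],"grip":-1},{"linear":[0,0,13],"twist":[0,0,0],"grip":-1},{"linear":[0,0,13],"twist":[0,0,0],"grip":-1}]'

```text
clock: 5.4
tool_pos: [0.4321, 0.314, 0.1074]
eef_rot: [-0.184, 0.983, 0.0, 0.001]
contact_force: [0.4, 0.0, -0.8]
grip_width: 0.0135
grip_force: 59.7
```

```bash
python3 - <<'E'
from h import *
s=ctrl.get_state(); print(s['contact_force'],s['grip_width'],s['grip_force'],s['torque'])
move([.43,.314,.1],111)
E
```

```text
[ 0.42169853  0.023877   -0.83390198] 0.013525184063772308 59.69745397567749 [ 0.01726296 -0.01066917  0.01133436]
lin [0.2  0.08 0.74] tw [0.    0.003 0.003] at [0.4321 0.314  0.1074] t 5.4
```

Emit:
step_arm --rows '[{"linear":[0,0,0.3],"twist":[0,0,0],"grip":-1},{"linear":[0,0,0.5],"twist":[0,0,0],"grip":-1},{"linear":[0,0,0.5],"twist":[0,0,0],"grip":-0.3},{"linear":[0,0,0.5],"twist":[0,0,0],"grip":0.5},{"linear":[0,0,0.5],"twist":[0,0,0],"grip":1},{"linear":[0,0,0.5],"twist":[0,0,0],"grip":1},{"linear":[0,0,0.5],"twist":[0,0,0],"grip":1},{"linear":[0,0,-2],"twist":[0,0,0],"grip":1},{"linear":[0,0,-6],"twist":[0,0,0],"grip":1},{"linear":[0,0,-10],"twist":[0,0,0],"grip":1},{"linear":[0,0,-14],"twist":[0,0,0],"grip":1}]'

```text
clock: 6.5
tool_pos: [0.4307, 0.3134, 0.2471]
eef_rot: [-0.184, 0.983, -0.0, -0.0]
contact_force: [0.8, 0.4, 0.2]
grip_width: 0.0856
grip_force: 0.0
```

```bash
python3 - <<'E'
from h import *
move([.56,.19,.25],60)
E
```

```text
lin [ -7.61 -16.18  -0.29] tw [-0.    -0.     0.893] at [0.4307 0.3134 0.2471] t 6.5
```

```bash
python3 - <<'E'
from h import *
move([.617,.174,.26],60)
E
```

```text
lin [-12.34 -19.73  -1.29] tw [-0.    -0.     0.893] at [0.4307 0.3134 0.2471] t 6.5
```

Emit:
step_arm --rows '[{"linear":[-12.3,-19.7,-1.3],"twist":[0,0,0.89],"grip":1},{"linear":[-12.3,-19.7,-1.3],"twist":[0,0,0.89],"grip":1},{"linear":[-12.3,-19.7,-1.3],"twist":[0,0,0.89],"grip":1},{"linear":[-12.3,-19.7,-1.3],"twist":[0,0,0.89],"grip":1},{"linear":[-12.3,-19.7,-1.3],"twist":[0,0,0.89],"grip":1},{"linear":[-12.3,-19.7,-1.3],"twist":[0,0,0.89],"grip":1},{"linear":[-12.3,-19.7,-1.3],"twist":[0,0,0.89],"grip":1},{"linear":[-12.3,-19.7,-1.3],"twist":[0,0,0.89],"grip":1},{"linear":[-12.3,-19.7,-1.3],"twist":[0,0,0.89],"grip":1},{"linear":[-12.3,-19.7,-1.3],"twist":[0,0,0.89],"grip":1}]'

```text
clock: 7.5
tool_pos: [0.6163, 0.1748, 0.2588]
eef_rot: [0.256, 0.967, 0.0, 0.0]
contact_force: [0.2, 0.5, 0.1]
grip_width: 0.0852
grip_force: 0.0
```

```bash
python3 - <<'E'
from h import *
move([.617,.174,.26],60)
f=grab('wrist'); im=f['color']; u,v=map(int,proj(f,[.617,.174,.126])); print(u,v)
t=cv2.resize(im[v-80:v+80,u-100:u+100],(600,480),interpolation=cv2.INTER_CUBIC)
cv2.imwrite('pics/w2.png',t)
E
```

```text
lin [-0.1  -0.04 -0.12] tw [0.    0.    0.005] at [0.6163 0.1748 0.2588] t 7.5
319 237
```

View pics/w2.png

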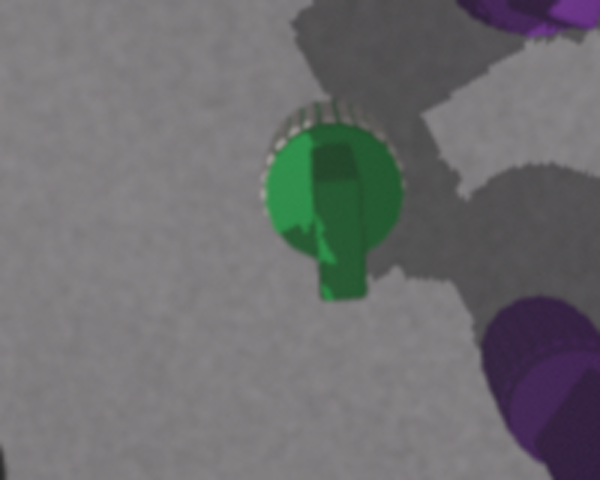

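The fresh tab's top face has its ends at full-frame (330.7,216.7) and (333.7,256.3). A purple decoy lies to the lower right, clear of the fingers.

```bash
python3 - <<'E'
from h import *
f=grab('wrist')
a,b=[onz(f,*p,.126) for p in [(330.7,216.7),(333.7,256.3)]]
d=b-a; m=(a+b)/2; y=np.degrees(np.arctan2(d[1],d[0])); print(m,np.linalg.norm(d),y, onz(f,330,219.7,.064))
move([m[0],m[1],.096],y+90)
E
```

```text
[0.62215679 0.18364092 0.126     ] 0.03489678870438905 -24.85889963883308 [0.62116744 0.18412921 0.064     ]
lin [-0.05  1.06 16.28] tw [ 0.     0.    -0.085] at [0.6164 0.1747 0.2588] t 7.6
```

Emit:
step_arm --rows '[{"linear":[0,1.06,3],"twist":[0,0,-0.08],"grip":1},{"linear":[0,1.06,7],"twist":[0,0,-0.08],"grip":1},{"linear":[0,1.06,11],"twist":[0,0,-0.08],"grip":1},{"linear":[0,1.06,14.5],"twist":[0,0,-0.08],"grip":1},{"linear":[0,1.06,16.2],"twist":[0,0,-0.08],"grip":1},{"linear":[0,1.06,16.2],"twist":[0,0,-0.08],"grip":1},{"linear":[0,1.06,16.2],"twist":[0,0,-0.08],"grip":1}]'

```text
clock: 8.3
tool_pos: [0.6231, 0.1835, 0.0983]
eef_rot: [0.218, 0.976, 0.0, 0.001]
contact_force: [0.8, -0.4, 0.8]
grip_width: 0.0856
grip_force: 0.0
```

Emit:
step_arm --rows '[{"linear":[0,0,0],"twist":[0,0,0],"grip":-1},{"linear":[0,0,0],"twist":[0,0,0],"grip":-1},{"linear":[0,0,0],"twist":[0,0,0],"grip":-1},{"linear":[0,0,0],"twist":[0,0,0],"grip":-1},{"linear":[0,0,0],"twist":[0,0,0],"grip":-1},{"linear":[0,0,0],"twist":[0,0,0],"grip":-1},{"linear":[0,0,0],"twist":[0,0,0],"grip":-1},{"linear":[0,0,0],"twist":[0,0,0],"grip":-1}]'

```text
clock: 9.1
tool_pos: [0.6224, 0.1834, 0.0971]
eef_rot: [0.219, 0.976, 0.0, 0.0]
contact_force: [-0.3, -0.4, 3.5]
grip_width: 0.0133
grip_force: 59.0
```

```bash
python3 - <<'E'
from h import *
s=ctrl.get_state(); print(s['contact_force'],s['grip_width'],s['grip_force'])
move([.513,-.037,.23],65)
move([.62,.184,.23],65)
E
```

```text
[-0.29747305 -0.37701501  3.5088135 ] 0.01331424774614797 58.961055278778076
lin [  0.48 -24.6  -13.3 ] tw [ 0.001  0.001 -0.004] at [0.6224 0.1834 0.0971] t 9.1
lin [  0.23  -0.05 -13.29] tw [ 0.001  0.001 -0.004] at [0.6224 0.1834 0.0971] t 9.1
```

Emit:
step_arm --rows '[{"linear":[0,0,-4],"twist":[0,0,0],"grip":-1},{"linear":[0,0,-8.5],"twist":[0,0,0],"grip":-1},{"linear":[0,0,-13],"twist":[0,0,0],"grip":-1},{"linear":[0,0,-13.8],"twist":[0,0,0],"grip":-1},{"linear":[0.1,-4,-13.8],"twist":[0,0,0],"grip":-1},{"linear":[0.2,-8.5,-13.8],"twist":[0,0,0],"grip":-1},{"linear":[0.3,-13,-13.8],"twist":[0,0,0],"grip":-1},{"linear":[0.4,-17.5,-13.8],"twist":[0,0,0],"grip":-1},{"linear":[0.5,-22,-13.8],"twist":[0,0,0],"grip":-1},{"linear":[0.5,-24.6,-13.8],"twist":[0,0,0],"grip":-1},{"linear":[0.5,-24.6,-13.8],"twist":[0,0,0],"grip":-1},{"linear":[0.5,-24.6,-13.8],"twist":[0,0,0],"grip":-1}]'

```text
clock: 10.3
tool_pos: [0.5118, -0.0369, 0.2332]
eef_rot: [0.219, 0.976, 0.0, -0.001]
contact_force: [0.4, 0.1, -2.9]
grip_width: 0.0131
grip_force: 59.9
```

```bash
python3 - <<'E'
from h import *
s=ctrl.get_state(); print(s['contact_force'],s['grip_width'],s['grip_force'])
move([.513,-.037,.135],65)
E
```

```text
[ 0.40089397  0.07513879 -2.86108935] 0.013092160826926184 59.92483198642731
lin [-0.14  0.04  9.82] tw [ 0.    -0.003 -0.006] at [ 0.5118 -0.0369  0.2332] t 10.3
```

Emit:
step_arm --rows '[{"linear":[-0.1,0,2],"twist":[0,0,0],"grip":-1},{"linear":[-0.1,0,4],"twist":[0,0,0],"grip":-1},{"linear":[-0.1,0,5],"twist":[0,0,0],"grip":-1},{"linear":[-0.1,0,6],"twist":[0,0,0],"grip":-1},{"linear":[-0.1,0,7],"twist":[0,0,0],"grip":-1},{"linear":[-0.1,0,7.5],"twist":[0,0,0],"grip":-1},{"linear":[-0.1,0,7.5],"twist":[0,0,0],"grip":-1}]'

```text
clock: 11.0
tool_pos: [0.5132, -0.0372, 0.159]
eef_rot: [0.219, 0.976, 0.0, -0.001]
contact_force: [-0.2, 0.1, -1.3]
grip_width: 0.0135
grip_force: 59.9
```

Emit:
step_arm --rows '[{"linear":[0,0,1],"twist":[0,0,0],"grip":-1},{"linear":[0,0,2],"twist":[0,0,0],"grip":-1},{"linear":[0,0,3],"twist":[0,0,0],"grip":-1},{"linear":[0,0,4],"twist":[0,0,0],"grip":-1},{"linear":[0,0,4.5],"twist":[0,0,0],"grip":-1},{"linear":[0,0,4.9],"twist":[0,0,0],"grip":-1},{"linear":[0,0,5.1],"twist":[0,0,0],"grip":-1},{"linear":[0,0,5.1],"twist":[0,0,0],"grip":-1}]'

```text
clock: 11.8
tool_pos: [0.5135, -0.0374, 0.1085]
eef_rot: [0.219, 0.976, 0.0, -0.0]
contact_force: [-0.1, -0.2, -1.9]
grip_width: 0.0131
grip_force: 60.0
```

Emit:
step_arm --rows '[{"linear":[0,0,0.2],"twist":[0,0,0],"grip":-1},{"linear":[0,0,0.2],"twist":[0,0,0],"grip":-1},{"linear":[0,0,0.2],"twist":[0,0,0],"grip":0},{"linear":[0,0,0.2],"twist":[0,0,0],"grip":1},{"linear":[0,0,0.2],"twist":[0,0,0],"grip":1},{"linear":[0,0,0.2],"twist":[0,0,0],"grip":1},{"linear":[0,0,0.2],"twist":[0,0,0],"grip":1},{"linear":[0,0,-3],"twist":[0,0,0],"grip":1},{"linear":[0,0,-7],"twist":[0,0,0],"grip":1},{"linear":[0,0,-11],"twist":[0,0,0],"grip":1},{"linear":[0,0,-14],"twist":[0,0,0],"grip":1}]'

```text
clock: 12.9
tool_pos: [0.5141, -0.0376, 0.2515]
eef_rot: [0.219, 0.976, -0.0, 0.001]
contact_force: [0.4, -0.1, 0.1]
grip_width: 0.0856
grip_force: 0.0
```

```bash
python3 - <<'E'
from h import *
move([.628,-.217,.25],126)
f=grab('wrist'); cv2.imwrite('pics/w3.png',f['color'][100:400,120:520])
E
```

```text
lin [-17.96 -11.37   0.2 ] tw [-1.000e-03  3.000e-03 -1.069e+00] at [ 0.5141 -0.0376  0.2515] t 12.9
```

View pics/w3.png

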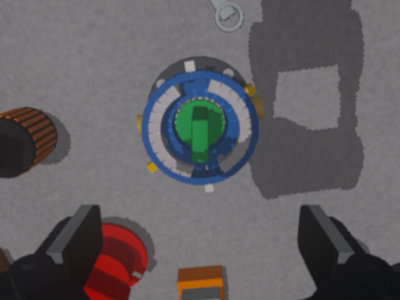

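The fresh cartridge stands upright and centred in the housing, around crop (200,125). Next is the cap.

Emit:
step_arm --rows '[{"linear":[-18,-11.4,0],"twist":[0,0,-1.07],"grip":1},{"linear":[-18,-11.4,0],"twist":[0,0,-1.07],"grip":1},{"linear":[-18,-11.4,0],"twist":[0,0,-1.07],"grip":1},{"linear":[-18,-11.4,0],"twist":[0,0,-1.07],"grip":1},{"linear":[-18,-11.4,0],"twist":[0,0,-1.07],"grip":1},{"linear":[-18,-11.4,0],"twist":[0,0,-1.07],"grip":1},{"linear":[-18,-11.4,0],"twist":[0,0,-1.07],"grip":1},{"linear":[-18,-11.4,0],"twist":[0,0,-1.07],"grip":1},{"linear":[-18,-11.4,0],"twist":[0,0,-1.07],"grip":1},{"linear":[-18,-11.4,0],"twist":[0,0,-1.07],"grip":1}]'

```text
clock: 13.95
tool_pos: [0.6276, -0.2171, 0.2486]
eef_rot: [-0.308, 0.951, 0.0, -0.0]
contact_force: [-0.1, 0.2, -0.0]
grip_width: 0.0853
grip_force: 0.0
```

```bash
python3 - <<'E'
from h import *
move([.628,-.217,.25],126)
f=grab('wrist'); im=f['color']; u,v=map(int,proj(f,[.628,-.217,.098])); print(u,v)
cv2.imwrite('pics/w4.png',cv2.resize(im[v-90:v+90,u-120:u+120],(720,540),interpolation=cv2.INTER_CUBIC))
E
```

```text
lin [-0.04 -0.02 -0.14] tw [ 0.    -0.    -0.001] at [ 0.6276 -0.2171  0.2486] t 13.95
318 231
```

View pics/w4.png

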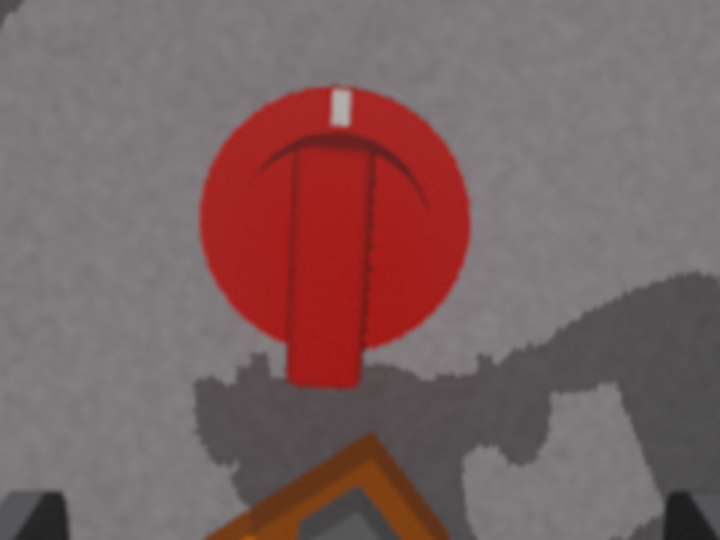

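The handle's top face has its ends at full-frame (310,191.7) and (306,269.7). The flange circle is centred at about (309.7,213.3), and the white mark is at the upper end.

```bash
python3 - <<'E'
from h import *
f=grab('wrist')
a,b=[onz(f,*p,.098) for p in [(310,191.7),(306,269.7)]]
d=b-a; m=(a+b)/2; y=np.degrees(np.arctan2(d[1],d[0])); print(m,np.linalg.norm(d),y, onz(f,309.7,213.3,.027),onz(f,198+340/3,141+107/3,.027))
move([m[0],m[1],.065],y+90)
E
```

```text
[ 0.63449283 -0.22448993  0.098     ] 0.07239872767527197 32.598550315835574 [ 0.63248391 -0.22646809  0.027     ] [ 0.5992194  -0.24809201  0.027     ]
lin [-0.13 -1.   18.37] tw [-0.     0.     0.059] at [ 0.6276 -0.2172  0.2487] t 14.05
```

Emit:
step_arm --rows '[{"linear":[0,-1,4],"twist":[0,0,0.057],"grip":1},{"linear":[0,-1,8],"twist":[0,0,0.057],"grip":1},{"linear":[0,-1,12],"twist":[0,0,0.057],"grip":1},{"linear":[0,-1,15.5],"twist":[0,0,0.057],"grip":1},{"linear":[0,-1,17.5],"twist":[0,0,0.057],"grip":1},{"linear":[0,-1,17.9],"twist":[0,0,0.057],"grip":1},{"linear":[0,-1,17.9],"twist":[0,0,0.057],"grip":1},{"linear":[0,-1,17.9],"twist":[0,0,0.057],"grip":1}]'

```text
clock: 14.85
tool_pos: [0.6348, -0.226, 0.0718]
eef_rot: [-0.282, 0.959, -0.001, 0.001]
contact_force: [0.3, 0.0, 0.7]
grip_width: 0.0856
grip_force: 0.0
```

Emit:
step_arm --rows '[{"linear":[0,0,0],"twist":[0,0,0],"grip":-1},{"linear":[0,0,0],"twist":[0,0,0],"grip":-1},{"linear":[0,0,0],"twist":[0,0,0],"grip":-1},{"linear":[0,0,0],"twist":[0,0,0],"grip":-1},{"linear":[0,0,0],"twist":[0,0,0],"grip":-1},{"linear":[0,0,0],"twist":[0,0,0],"grip":-1},{"linear":[0,0,0],"twist":[0,0,0],"grip":-1}]'

```text
clock: 15.55
tool_pos: [0.6337, -0.2256, 0.07]
eef_rot: [-0.282, 0.959, -0.0, 0.0]
contact_force: [0.3, -0.1, 2.1]
grip_width: 0.0231
grip_force: 60.4
```

```bash
python3 - <<'E'
from h import *
s=ctrl.get_state(); print(s['contact_force'],s['grip_width'],s['grip_force'])
move([.513,-.037,.27],73.5)
E
```

```text
[ 0.27985512 -0.05364323  2.08421712] 0.023080662366545244 60.4309344291687
lin [ -0.07  22.38 -20.01] tw [-0.    0.    0.86] at [ 0.6337 -0.2256  0.07  ] t 15.55
```

Emit:
step_arm --rows '[{"linear":[0,0,-4],"twist":[0,0,0],"grip":-1},{"linear":[0,0,-8.5],"twist":[0,0,0],"grip":-1},{"linear":[0,0,-13],"twist":[0,0,0],"grip":-1},{"linear":[0,0,-17.5],"twist":[0,0,0],"grip":-1},{"linear":[0,3,-17.5],"twist":[0,0,0.12],"grip":-1},{"linear":[0,6,-17.5],"twist":[0,0,0.24],"grip":-1},{"linear":[0,9,-17.5],"twist":[0,0,0.36],"grip":-1},{"linear":[0,12,-17.5],"twist":[0,0,0.48],"grip":-1},{"linear":[0,15,-17.5],"twist":[0,0,0.6],"grip":-1},{"linear":[0,18,-17.5],"twist":[0,0,0.72],"grip":-1},{"linear":[0,21,-17.5],"twist":[0,0,0.82],"grip":-1},{"linear":[-0.1,22.4,-17.5],"twist":[0,0,0.86],"grip":-1}]'

```text
clock: 16.75
tool_pos: [0.511, -0.0343, 0.2434]
eef_rot: [0.144, 0.99, 0.001, -0.001]
contact_force: [0.5, -0.7, -3.3]
grip_width: 0.0227
grip_force: 60.3
```

Emit:
step_arm --rows '[{"linear":[0,0,0],"twist":[0,0,0],"grip":-1},{"linear":[0,0,0],"twist":[0,0,0],"grip":-1}]'

```text
clock: 16.95
tool_pos: [0.5128, -0.0366, 0.2441]
eef_rot: [0.143, 0.99, -0.0, -0.0]
contact_force: [0.4, -1.2, -2.8]
grip_width: 0.023
grip_force: 60.3
```

```bash
python3 - <<'E'
from h import *
s=ctrl.get_state(); print(s['contact_force'],s['grip_width'],s['grip_force'])
move([.513,-.037,.18],73.5)
f=grab('wrist'); cv2.imwrite('pics/w5.png',f['color'][60:400,100:540])
print(proj(f,[.513,-.037,.1]),proj(f,[.513,-.037,s['tool_pos'][2]-.043]))
E
```

```text
[ 0.43275268 -1.16229507 -2.8182129 ] 0.02297289810048402 60.26088237762451
lin [-0.03 -0.03  6.41] tw [-0.    -0.001  0.001] at [ 0.5128 -0.0366  0.2441] t 16.95
(np.float64(319.2287480454628), np.float64(233.23309868464005)) (np.float64(318.95603140719714), np.float64(276.73887306749253))
```

View pics/w5.png

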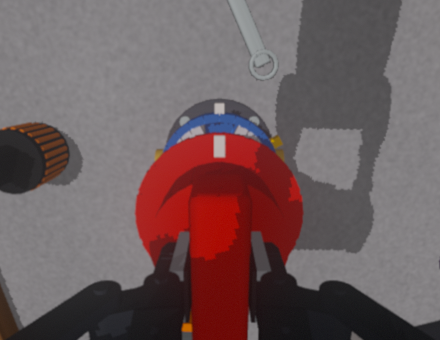

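The white mark on the cap flange (crop x 219) lines up with the housing's slot mark (x 220), and the flange is centred. I'll lower the cap.

Emit:
step_arm --rows '[{"linear":[0,0,2],"twist":[0,0,0],"grip":-1},{"linear":[0,0,4],"twist":[0,0,0],"grip":-1},{"linear":[0,0,5.5],"twist":[0,0,0],"grip":-1},{"linear":[0,0,6.5],"twist":[0,0,0],"grip":-1},{"linear":[0,0,7.2],"twist":[0,0,0],"grip":-1},{"linear":[0,0,7.6],"twist":[0,0,0],"grip":-1},{"linear":[0,0,8],"twist":[0,0,0],"grip":-1},{"linear":[0,0,8],"twist":[0,0,0],"grip":-1}]'

```text
clock: 17.8
tool_pos: [0.5131, -0.0366, 0.1646]
eef_rot: [0.143, 0.99, -0.0, -0.0]
contact_force: [0.3, 0.2, -3.4]
grip_width: 0.0228
grip_force: 60.3
```

Emit:
step_arm --rows '[{"linear":[0,0,0.5],"twist":[0,0,0],"grip":-1},{"linear":[0,0,0.9],"twist":[0,0,0],"grip":-1},{"linear":[0,0,1.2],"twist":[0,0,0],"grip":-1},{"linear":[0,0,1.4],"twist":[0,0,0],"grip":-1},{"linear":[0,0,1.6],"twist":[0,0,0],"grip":-1},{"linear":[0,0,1.6],"twist":[0,0,0],"grip":-1}]'

```text
clock: 18.4
tool_pos: [0.5132, -0.0367, 0.1501]
eef_rot: [0.143, 0.99, -0.0, -0.0]
contact_force: [-5.3, -0.8, 7.1]
grip_width: 0.0229
grip_force: 61.5
```

Fully seated (TCP 0.150, about 10 N upward). Now twist clockwise from above, which is + about tool z.

Emit:
step_arm --rows '[{"linear":[0,0,0.1],"twist":[0,0,0.1],"grip":-1},{"linear":[0,0,0.1],"twist":[0,0,0.2],"grip":-1},{"linear":[0,0,0.1],"twist":[0,0,0.3],"grip":-1},{"linear":[0,0,0.1],"twist":[0,0,0.4],"grip":-1},{"linear":[0,0,0.1],"twist":[0,0,0.5],"grip":-1},{"linear":[0,0,0.1],"twist":[0,0,0.6],"grip":-1},{"linear":[0,0,0.1],"twist":[0,0,0.7],"grip":-1},{"linear":[0,0,0.1],"twist":[0,0,0.8],"grip":-1},{"linear":[0,0,0.1],"twist":[0,0,0.9],"grip":-1},{"linear":[0,0,0.1],"twist":[0,0,0.96],"grip":-1},{"linear":[0,0,0.1],"twist":[0,0,1],"grip":-1},{"linear":[0,0,0.1],"twist":[0,0,1],"grip":-1}]'

```text
clock: 19.6
tool_pos: [0.515, -0.0365, 0.1498]
eef_rot: [0.601, 0.8, 0.001, 0.002]
contact_force: [-0.1, 1.9, 5.8]
grip_width: 0.0232
grip_force: 61.5
```

```bash
python3 - <<'E'
from h import *
s=ctrl.get_state(); print(s['contact_force'],s['torque'],s['grip_width'])
move([.513,-.037,.15],13.6)
E
```

```text
[-0.06230982  1.8617139   5.8144998 ] [ 0.47332241 -0.25821986 -0.02700868] 0.023236835202177557
lin [ 0.01 -0.21 -0.02] tw [0.005 0.002 0.045] at [ 0.515  -0.0365  0.1498] t 19.6
```

Not at the stop yet (negligible moment); I'll turn further in small steps.

Emit:
step_arm --rows '[{"linear":[0,0,0],"twist":[0,0,0.03],"grip":-1},{"linear":[0,0,0],"twist":[0,0,0.06],"grip":-1},{"linear":[0,0,0],"twist":[0,0,0.09],"grip":-1},{"linear":[0,0,0],"twist":[0,0,0.11],"grip":-1},{"linear":[0,0,0],"twist":[0,0,0.11],"grip":-1}]'

```text
clock: 20.1
tool_pos: [0.5148, -0.0369, 0.1498]
eef_rot: [0.642, 0.767, 0.0, 0.002]
contact_force: [-0.2, 0.6, 5.9]
grip_width: 0.0233
grip_force: 80.2
```

```bash
python3 - <<'E'
from h import *
s=ctrl.get_state(); print(s['contact_force'],s['torque'],s['grip_width'])
move([.513,-.037,.15],13.6)
E
```

```text
[-0.23286194  0.55932049  5.87813273] [0.03438212 0.01887511 1.74577788] 0.023315169666285725
lin [ 0.03 -0.18 -0.02] tw [ 0.004  0.003 -0.059] at [ 0.5148 -0.0369  0.1498] t 20.1
```

The stop is reached (1.75 N m). I'll relax slightly, open and rise.

Emit:
step_arm --rows '[{"linear":[0,0,-0.05],"twist":[0,0,-0.02],"grip":-1},{"linear":[0,0,-0.1],"twist":[0,0,-0.02],"grip":0},{"linear":[0,0,-0.1],"twist":[0,0,-0.02],"grip":1},{"linear":[0,0,-0.1],"twist":[0,0,-0.02],"grip":1},{"linear":[0,0,-0.1],"twist":[0,0,-0.02],"grip":1},{"linear":[0,0,-0.1],"twist":[0,0,-0.02],"grip":1},{"linear":[0,0,-3],"twist":[0,0,-0.02],"grip":1},{"linear":[0,0,-7],"twist":[0,0,-0.02],"grip":1},{"linear":[0,0,-11],"twist":[0,0,-0.02],"grip":1},{"linear":[0,0,-15],"twist":[0,0,-0.02],"grip":1},{"linear":[0,0,-15],"twist":[0,0,-0.02],"grip":1}]'

```text
clock: 21.2
tool_pos: [0.5159, -0.0374, 0.3046]
eef_rot: [0.636, 0.772, 0.002, 0.006]
contact_force: [0.1, 0.6, 0.3]
grip_width: 0.0853
grip_force: 0.0
```

```bash
python3 - <<'E'
from h import *
f=grab('wrist'); t=f['color'][60:380,100:540]
g=grab('scene')['color'][130:300,230:450]
cv2.imwrite('pics/w6.png',np.hstack([t,cv2.resize(g,(360,278)) if 0 else cv2.resize(g,(360,320))]))
E
```

```text
(no output)
```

View pics/w6.png

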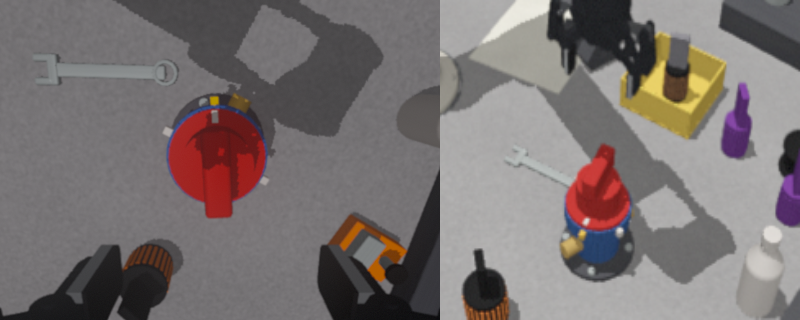

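The cap sits flush and its white mark (214,116) is in line with the yellow lock mark (214,101). The spent cartridge stands in the bin, everything else looks undisturbed and the gripper is clear, so I'll hand in.

```bash
python3 -c "
from bench import ctrl
print(ctrl.sign_off())"
```

```text
the job is handed in; nothing more can be done
None
```

The job is done and handed in: the spent cartridge is in the yellow bin, the fresh one is seated in the housing, and the red cap is pushed down and turned clockwise to its stop, in line with the yellow marks (about 21 s on the robot's clock).

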